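# Sort filter housings into the pass and reject bays

### The arm

A 6-joint arm with a two-finger parallel gripper is mounted at the origin on the work surface. World frame = base frame: x ahead of the robot, y to its left, z up, the work surface at z = 0. Lengths are in m, angles in rad, forces in N, time in s.
With the tool pointing down it reaches from about 0.35 to 0.775 m from the base axis. Payload 7.3 kg.
Tool frame: the origin (TCP) lies at the centre of the arm's flange, where the gripper is bolted on; the fingertips stand 178 mm ahead of it and the grasp point (between the pads) lies 159 mm ahead of it (tip_extent is the distance from the TCP to the fingertips, in m); z points along the fingers, y is the line along which they close (so a half turn about z gives the same grasp; the last joint's range is limited). The gripper opens to 92 mm and grips with 3 to 60 N. Pads are 19 mm wide; open, the fingers measure 130 mm over their backs; the gripper's body (75 mm by 190 mm) begins 47 mm behind the grasp point.
Start: joints at [-1.357, 0.342, 1.524, -0, 1.275, -0.146], TCP at [0.185, -0.491, 0.405] pointing down, gripper open.
Joint ranges: [-2.53, 2.53], [-0.77, 2.02], [0.04, 2.7], [-1, 4.14], [0.28, 2.66], [-3.11, 3.11]. Speed limits (rad/s): [2.57, 2.57, 3.14, 3.14, 3.14, 3.14].

### API

Orientations are given as [roll, pitch, yaw] about the fixed x, y, z axes, in that order (R = Rz(yaw) Ry(pitch) Rx(roll)).
In Python, from cell import * gives the robot as it stands.
- The arm moves only by the tool arm_command, never from a script. Its arguments are lists of equal length, an entry for each row: "xyz": the shift along the world's x, y, z in mm, a list of three; "spin": the turn about the world's z in degrees. In form: {"xyz": [[tx, ty, tz], ...], "spin": [spin, ...]}. A call has 1 to 20 rows; each row shifts and turns the commanded pose from where the row before left it; what a row does not reach is not made up. A row lasts 1/10 s, in which the tool goes at most 50 mm and 8.59 degrees, less where a joint would pass 70% of its speed; a pose out of reach is approached as far as the arm can. A call with a gripper value outside its range is refused whole. "jaw" is the opening, from -1 (shut) to 1 (fully open), set as the call begins (left out, the last holds). The fingers move at their own pace and stop on an object; "squeeze" is the grip in N (left out, the last holds). Time passes only in rows, so rows that do not move let the fingers close. It gives the time, the measured TCP pose, the force, the opening and the grip force at its end, in the units of the state.
- observe(): the state, without advancing time (a new reading comes with each control period).
- read_camera(name): name is "scene" or "top"; returns a dict with "img" (420x560x3 uint8, red, green, blue), "depth" (420x560 float32, m along the optical axis (not along the pixel's ray), 0 where there is no reading), "fx", "fy", "cx", "cy" (pixels), "world_from_camera" (4x4, takes a point from camera to world coordinates). Camera axes: x right, y up, looking along -z (the intrinsics and any distortion apply to the point x, -y, -z); pixel columns grow to the right and rows downward; lengths in m; the calibration is good to about 2 mm. A picture is of the moment at which its call begins.
- hand_in(): hands the job in; it is judged then, once.
The state is a dict: "time": time; "qpos": joint angles; "qvel": joint speeds; "joint_efforts": joint torques, N m; "tool_pos": TCP position; "tool_rot": TCP orientation; "contact_force": force on the tool from outside, world axes, zero at the start; "torque": the same for the moment, N m; "opening": finger opening in m; "grip_force": force on a finger pad.
Only numpy, scipy, OpenCV 4.12 (cv2) and the standard library are available. Lean on these libraries where they do the work, as an engineer would, in place of code of your own. Each camera call takes 0.05 s, during which the arm holds its last target. There are 200 camera calls.

### The job

First lift the amber jar out of the mouth of the left bay and stand it upright on the cork coaster. Then slide each round filter housing along the bench into the bay whose hood carries the same mark as its lid (disc = pass, bar = reject), pushing it in until you feel the hidden plate at the back give, and press the plate back by about 7 mm (not more than a centimetre). Leave the blue rack, the beaker and the white bottle where they are.

Things in the scene. Friction and masses are not known exactly. Their poses are not given: they have to be found in the camera images.
- housing_disc: Round filter housing, grey body, white lid: 92 mm diameter, 50 mm high, 0.25 to 0.5 kg, too wide to grip, slides on the bench (1 to 4 N). On the lid a flat raised tag of dark steel, 3 mm high: a disc of 36 mm diameter (pass). Origin: centre of the underside, z up.
- housing_bar: Round filter housing, grey body, white lid: 92 mm diameter, 50 mm high, 0.25 to 0.5 kg, too wide to grip, slides on the bench (1 to 4 N). On the lid a flat raised tag of dark steel, 3 mm high: a straight bar, 60 x 14 mm, along the housing's x axis (reject). Origin: centre of the underside, z up.
- bay_left: Fixed docking bay on the left, no floor. Origin on the bench, on its centre line; +x points into the bay (near world +y), z up. Inner width 104 mm; walls 8 mm thick, 40 mm high, x = -50 to 100 mm; mouth flares to 150 mm at x = -90 mm. Hood over x = 30 to 100 mm (underside 62, top 70 mm up) carries mark_disc or mark_bar and hides plate_left; back wall at x = 90 mm.
- bay_right: Fixed docking bay on the right, no floor. Origin on the bench, on its centre line; +x points into the bay (near world -y), z up. Inner width 104 mm; walls 8 mm thick, 40 mm high, x = -50 to 100 mm; mouth flares to 150 mm at x = -90 mm. Hood over x = 30 to 100 mm (underside 62, top 70 mm up) carries mark_disc or mark_bar and hides plate_right; back wall at x = 90 mm.
- mark_disc: Dark steel disc, 40 mm diameter, 4 mm thick, fixed on the hood of the pass bay (either bay). Origin: centre of its underside.
- mark_bar: Dark steel bar, 60 x 14 mm, 4 mm thick, fixed on the hood of the reject bay (the other bay). Origin: centre of its underside.
- plate_left (a joint): Push-back plate under the hood of bay_left, 84 mm wide, 36 high. Value: metres pushed back along the bay's +x; 0 at start, end stop 0.022. Friction-held: about 10 N moves it, it stays where left. Its face starts anywhere from x = 30 to 60 mm in the bay's frame: unmeasured, to be felt with the housing. A black-tipped stem behind the bay moves with it.
- plate_right (a joint): Push-back plate under the hood of bay_right, 84 mm wide, 36 high. Value: metres pushed back along the bay's +x; 0 at start, end stop 0.022. Friction-held: about 10 N moves it, it stays where left. Its face starts anywhere from x = 30 to 60 mm in the bay's frame: unmeasured, to be felt with the housing. A black-tipped stem behind the bay moves with it.
- jar: Closed amber jar, 56 mm diameter, 120 mm high, black cap, about 0.2 kg, standing in the mouth of the left bay, in the way. It can be gripped from above across its straight side (up to 98 mm), 75 to 90 mm above the bench. Origin: centre of the underside, z up.
- coaster: Cork coaster, 90 mm diameter, 3 mm thick, fixed on the bench. Origin: centre of its underside.
- rack: Bystander: blue rack of capped vials, 70 x 130 mm, 92 mm high. Origin: centre of the underside.
- beaker: Bystander: clear beaker, 84 mm diameter, 110 mm high. Origin: centre of the underside.
- canister: Bystander: white plastic bottle, 70 mm diameter, 120 mm high. Origin: centre of the underside.
Things that resemble listed ones, but are neither listed nor needed, are in the scene too. What is shaped like the housing_bar but yellow is not meant.

How it is judged:
By the outcome, as a careful person would: the job done as asked, in the order asked, and still so for the second after the job is handed in, with the robot touching nothing.
It also fails if it takes over 72 s, if anything falls off the work surface, if the arm or the gripper's body presses on something with over 40 N, if the wrist force passes 120 N, or if a joint passes its speed limit or range.

## Working session

There is one attempt and no reset: what is moved stays moved. The work goes in short steps, Python scripts to look and compute and a tool call to move; the robot and the scene stay as the last step left them, time stands still between calls to the robot, and variables do not carry over. Pictures are saved under pics/ and viewed, at most 10 in all, crops included, and the job is handed in when it is done.

Besides the shell and the picture viewer there is one more tool, called after "Call:" in YAML: its name, and indented under it one key for each argument. arm_command: Moves the arm, as the interface text tells. Its arguments: {"type":"object","properties":{"xyz":{"type":"array","items":{"type":"array","items":{"type":"number"}}},"spin":{"type":"array","items":{"type":"number"}},"jaw":{"type":"number"},"squeeze":{"type":"number"}},"required":["xyz","spin"]}

```bash
mkdir -p pics; cat > h.py <<'E'
from cell import *
import numpy as np, cv2
def pts(c):
    d=c["depth"]; v,u=np.mgrid[0:d.shape[0],0:d.shape[1]]
    P=np.stack([(u-c["cx"])/c["fx"]*d,-(v-c["cy"])/c["fy"]*d,-d,np.ones_like(d)],-1)
    return (P@np.array(c["world_from_camera"]).T)[...,:3]
def save(n,img): cv2.imwrite("pics/"+n,cv2.cvtColor(img,cv2.COLOR_RGB2BGR))
E
python3 - <<'E'
from h import *
for n in("top","scene"):
    c=read_camera(n); save(n+"0.png",c["img"]); np.savez(n+"0.npz",P=pts(c),**c)
    print(n,c.keys(),c["fx"],c["cx"],c["cy"],np.round(c["world_from_camera"],3).tolist())
print(observe())
E
```

```text
top dict_keys(['img', 'depth', 'fx', 'fy', 'cx', 'cy', 'world_from_camera']) 526.7390075607062 281.670441032924 207.59939087938025 [[-0.022, 0.973, -0.23, 0.296], [-1.0, -0.02, 0.009, 0.005], [0.005, 0.23, 0.973, 1.363], [0.0, 0.0, 0.0, 1.0]]
scene dict_keys(['img', 'depth', 'fx', 'fy', 'cx', 'cy', 'world_from_camera']) 449.4220864183056 270.2860289675943 208.19048995267244 [[-0.187, -0.79, 0.583, 1.183], [0.982, -0.151, 0.11, 0.128], [0.001, 0.594, 0.805, 0.898], [0.0, 0.0, 0.0, 1.0]]
{'time': 0.1, 'qpos': array([-1.35701030e+00,  3.42656723e-01,  1.52489521e+00,  1.90842770e-07,
        1.27541705e+00, -1.45995895e-01]), 'qvel': array([ 4.79088516e-04, -2.61671662e-05, -3.44546461e-03,  8.76627404e-06,
       -1.61843203e-04,  6.38164912e-05]), 'joint_efforts': array([ 3.02228618e-03, -4.32000983e+01, -2.44695228e+01,  7.19848112e-02,
        5.25731407e-02, -3.76874834e-05]), 'tool_pos': array([ 0.18483522, -0.49126484,  0.40412156]), 'tool_rot': array([-3.14023099e+00, -2.00405804e-04,  3.59781728e-01]), 'contact_force': array([0.27289626, 0.48836244, 0.74241201]), 'torque': array([-0.03338321, -0.00130113, -0.0014589 ]), 'grip_force': 0.0, 'opening': 0.09159487801329218}
```

View pics/top0.png

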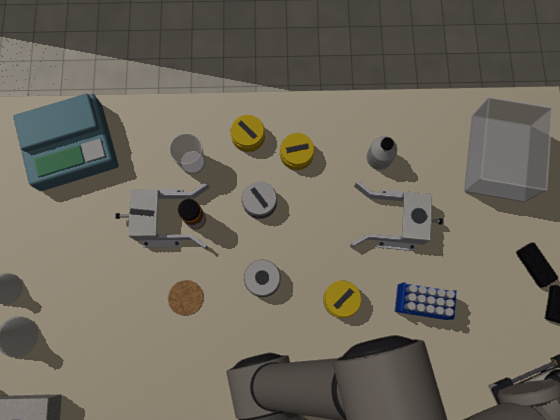

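View pics/scene0.png

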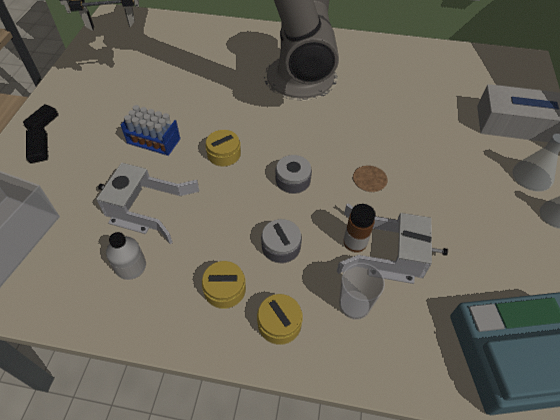

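The top view shows:
- The left bay hood at (143,212) carries the bar, and the right bay hood at (418,216) carries the disc.
- The grey and white housings are the bar one at (259,199) and the disc one at (262,278).
- The yellow lookalikes at (248,132), (297,150) and (343,299) don't fit, because the housings meant have a grey body and white lid.
- The amber jar is at (191,212) and the cork coaster at (186,297).

Next I'll measure these and make an enlarged crop.

```bash
cat > m.py <<'E'
from h import *
def load(n): 
    z=np.load(n+"0.npz"); return z["img"],z["P"],z
def comps(mask,mn=30):
    n,l,s,c=cv2.connectedComponentsWithStats(mask.astype(np.uint8)); return [(l==i,s[i],c[i]) for i in range(1,n) if s[i][4]>=mn]
def ray(c,uv,z):
    uv=np.atleast_2d(uv).astype(float); W=np.array(c["world_from_camera"])
    d=np.c_[(uv[:,0]-c["cx"])/c["fx"],-(uv[:,1]-c["cy"])/c["fy"],-np.ones(len(uv))]@W[:3,:3].T
    o=W[:3,3]; return o[:2]+d[:,:2]*((z-o[2])/d[:,2:])
E
python3 - <<'E'
from m import *
for n in("top","scene"):
    img,P,c=load(n); hsv=cv2.cvtColor(img,cv2.COLOR_RGB2HSV); Z=P[...,2]
    print("==",n)
    inb=(P[...,0]>.25)&(P[...,0]<.9)&(abs(P[...,1])<.5)
    for lab,lo,hi in(("z50",.044,.058),("hood",.064,.078),("wall40",.034,.043),("tall",.085,.14)):
        for m,s,ce in comps(inb&(Z>lo)&(Z<hi),60):
            q=P[m]; r=cv2.minAreaRect((q[:,:2]*1000).astype(np.float32))
            print(lab,s[:5],"mean",q.mean(0).round(3),"rect",np.round(r[0],1),np.round(r[1],1),round(r[2],1),"hsv",np.median(hsv[m],0))
E
python3 - <<'E'
from m import *
i=cv2.imread("pics/top0.png")[95:335,100:470]; cv2.imwrite("pics/crop0.png",cv2.resize(i,None,fx=2.1,fy=2.1,interpolation=cv2.INTER_CUBIC))
E
```

```text
== top
z50 [231 115  33  32 800] mean [0.819 0.08  0.051] rect [820.3  79.5] [85.3 88. ] 89.6 hsv [ 24. 215. 145.]
z50 [281 133  33  32 827] mean [ 0.765 -0.051  0.051] rect [766.  -51.9] [84.4 87.8] 88.8 hsv [ 25. 216. 145.]
z50 [175 142  26  15  69] mean [0.775 0.242 0.052] rect [771.5 238.4] [27.  66.3] 16.3 hsv [18. 28. 93.]
z50 [242 181  34  34 867] mean [0.634 0.051 0.051] rect [635.  51.] [85.2 88. ] 89.9 hsv [ 12.  10. 130.]
z50 [244 260  36  35 961] mean [0.43  0.046 0.051] rect [430.5  46. ] [87.2 84.9] 89.0 hsv [ 12.   8. 130.]
z50 [325 281  36  36 994] mean [ 0.374 -0.153  0.051] rect [ 373.4 -152.9] [86.4 85.4] 88.3 hsv [ 25. 214. 146.]
z50 [398 283  54  37 310] mean [ 0.349 -0.34   0.049] rect [ 363.8 -357.3] [129.6  70.2] 79.8 hsv [111. 203.  68.]
hood [ 83 101  30  68 906] mean [0.781 0.469 0.071] rect [808.  464.1] [183.1  71.9] 0.0 hsv [96.  77.  95.5]
hood [173 139  27  21  80] mean [0.774 0.245 0.071] rect [767.3 242. ] [35.4 72. ] 30.3 hsv [18. 27. 93.]
hood [370 144  25  19  93] mean [ 0.73  -0.262  0.072] rect [ 733.9 -264. ] [67.9 30.6] 59.8 hsv [10. 10. 76.]

[... 5265 characters left out ...]
[40.2 89.4] 15.8 hsv [ 23. 151. 123.]
tall [124 105  46  25 537] mean [ 0.365 -0.357  0.089] rect [ 363.7 -358.6] [109.6  62.5] 80.7 hsv [ 15.  10. 120.]
tall [ 36 185  10  16  69] mean [ 0.661 -0.499  0.103] rect [ 661.6 -497.9] [ 4.  21.5] 89.0 hsv [ 16.   5. 101.]
tall [349 204  27  29 610] mean [0.6   0.218 0.111] rect [595.4 218.8] [52.8 53.3] 52.8 hsv [83.  53.5 22.5]
tall [108 232  26  26 477] mean [ 0.758 -0.27   0.103] rect [ 757.  -271.5] [43.5 50.9] 42.0 hsv [20. 11. 90.]
tall [341 263  44  43 643] mean [0.747 0.232 0.099] rect [749.9 230.5] [83.7 81.8] 3.7 hsv [ 17.   6. 107.]
tall [486 339  28  50 798] mean [0.853 0.485 0.092] rect [854.8 483.4] [90.3 36.5] 3.7 hsv [97. 67. 95.]
```

View pics/crop0.png

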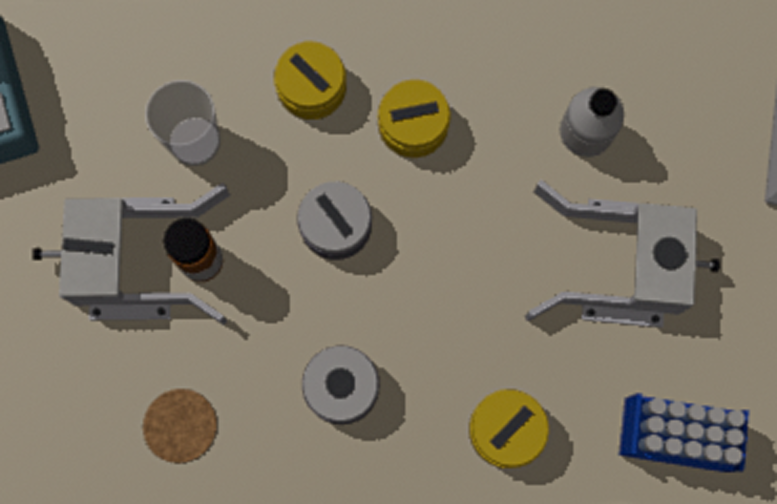

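The enlarged crop confirms the two grey and white housings, with the bar on the left hood and the disc on the right hood. One more measurement covers the coaster and the precise bay axes.

```bash
python3 - <<'E'
from m import *
for n in("top","scene"):
    img,P,c=load(n); hsv=cv2.cvtColor(img,cv2.COLOR_RGB2HSV); Z=P[...,2]
    m=(hsv[...,0]<16)&(hsv[...,1]>95)&(abs(Z)<.02)&(P[...,0]>.25)&(P[...,0]<.6)&(P[...,1]>.1)&(P[...,1]<.4)
    for mm,s,ce in comps(m,300):
        q=P[mm]; print(n,"coaster px",ce.round(1),"plane",(ray(c,ce,.003)*1000).round(1),"depth",(q.mean(0)*1000).round(1),np.ptp(q[:,:2],0).round(3))
    for lab,sy in(("L",1),("R",-1)):
        # wall inner faces parts + hood, in world mm
        m=(Z>.066)&(Z<.0735)&(abs(P[...,0]-.585)<.1)&(abs(P[...,1]-sy*.345)<.06)
        mm=max(comps(m,200),key=lambda a:a[1][4])[0]; q=P[mm][:,:2]*1000
        w=cv2.morphologyEx(mm.astype(np.uint8),cv2.MORPH_CLOSE,np.ones((9,9)))
        cn=max(cv2.findContours(w,0,1)[0],key=cv2.contourArea)[:,0]
        r=cv2.minAreaRect(ray(c,cn,.070).astype(np.float32)*1000); print(n,lab,np.round(r[0],1),np.round(r[1],1),round(r[2],2))
        # wall tops straight part
        m=(Z>.034)&(Z<.046)&(abs(P[...,0]-.585)<.1)&(P[...,1]*sy>.23)&(P[...,1]*sy<.31)
        for k,s,ce in comps(m,25):
            q=(P[k][:,:2]*1000).astype(np.float32); l=cv2.fitLine(q,cv2.DIST_HUBER,0,.01,.01).ravel(); print("  wall",l.round(3),len(q),"ang",np.degrees(np.arctan2(l[1],l[0])).round(1))
E
```

```text
top coaster px [185.2 297.4] plane [[387.2 242.4]] depth [387.3 242.4   3.5] [0.087 0.088]
top L [596.6 341.4] [ 70.8 121.4] 89.3
  wall [1.10000e-02 1.00000e+00 6.52334e+02 2.70561e+02] 108 ang 89.4
  wall [1.00000e-02 1.00000e+00 5.39935e+02 2.68390e+02] 102 ang 89.4
top R [ 574.2 -346.8] [ 70.7 120.8] 83.52
  wall [ 1.40000e-01  9.90000e-01  6.39903e+02 -2.68894e+02] 113 ang 81.9
  wall [ 1.22000e-01  9.93000e-01  5.27395e+02 -2.68856e+02] 101 ang 83.0
scene coaster px [369.6 178.1] plane [[389.8 241.2]] depth [387.9 241.4   1.2] [0.09  0.087]
scene L [600.2 339.5] [ 69.8 121.4] 88.78
  wall [6.00000e-03 1.00000e+00 5.41800e+02 2.82258e+02] 86 ang 89.6
  wall [3.00000e-02 1.00000e+00 6.54091e+02 2.70870e+02] 143 ang 88.3
scene R [ 577.6 -346. ] [ 70.7 121.5] 83.23
  wall [ 1.16000e-01  9.93000e-01  5.28078e+02 -2.70180e+02] 108 ang 83.3
  wall [ 1.56000e-01  9.88000e-01  6.42248e+02 -2.67741e+02] 120 ang 81.0
```

Call:
arm_command:
  xyz:
    - [20.4,35.5,0]
    - [20.4,35.5,0]
    - [20.4,35.5,0]
    - [20.4,35.5,0]
    - [20.4,35.5,0]
    - [20.4,35.5,0]
    - [20.4,35.5,0]
    - [20.4,35.5,0]
    - [20.4,35.5,0]
    - [20.4,35.5,0]
    - [20.4,35.5,0]
    - [20.4,35.5,0]
    - [20.4,35.5,0]
    - [20.4,35.5,0]
    - [20.4,35.5,0]
    - [20.4,35.5,0]
    - [20.4,35.5,0]
    - [20.4,35.5,0]
    - [20.4,35.5,0]
    - [20.4,35.5,0]
  spin: [3.5,3.5,3.5,3.5,3.5,3.5,3.5,3.5,3.5,3.5,3.5,3.5,3.5,3.5,3.5,3.5,3.5,3.5,3.5,3.5]
  jaw: 1
  squeeze: 20

```text
time: 2.1
tool_pos: [0.5934, 0.2203, 0.4042]
tool_rot: [-3.141, 0.0, 1.584]
contact_force: [1.2, -0.2, -0.1]
opening: 0.092
grip_force: 0.0
```

Call:
arm_command:
  xyz:
    - [0,-1,-40]
    - [0,-1,-40]
    - [0,0,-40]
    - [0,0,-30]
    - [0,0,-13]
    - [0,0,0]
  spin: [0,0,0,0,0,0]

```text
time: 2.7
tool_pos: [0.5924, 0.2165, 0.2397]
tool_rot: [-3.138, 0.001, 1.581]
contact_force: [-0.2, -0.7, 0.6]
opening: 0.0918
grip_force: 0.0
```

Call:
arm_command:
  xyz:
    - [0,0,0]
    - [0,0,0]
    - [0,0,0]
    - [0,0,0]
    - [0,0,0]
    - [0,0,0]
    - [0,0,0]
    - [0,0,0]
  spin: [0,0,0,0,0,0,0,0]
  jaw: -1
  squeeze: 20

```text
time: 3.5
tool_pos: [0.5929, 0.2167, 0.2423]
tool_rot: [3.141, -0.0, 1.582]
contact_force: [-1.6, 0.1, 5.1]
opening: 0.0558
grip_force: 20.0
```

Call:
arm_command:
  xyz:
    - [0,0,15]
    - [0,0,30]
    - [0,0,30]
    - [0,0,5]
    - [-20,2,0]
    - [-35,4,0]
    - [-35,4,0]
    - [-35,4,0]
    - [-35,4,0]
    - [-30,4,0]
    - [-15,2,0]
    - [0,0,0]
    - [0,0,0]
  spin: [0,0,0,0,0,0,0,0,0,0,0,0,0]

```text
time: 4.8
tool_pos: [0.388, 0.2407, 0.3212]
tool_rot: [-3.141, 0.0, 1.582]
contact_force: [0.4, -0.7, -1.6]
opening: 0.0556
grip_force: 19.9
```

Call:
arm_command:
  xyz:
    - [0,0,-25]
    - [0,0,-25]
    - [0,0,-15]
    - [0,0,-5]
    - [0,0,-3]
    - [0,0,-2]
    - [0,0,0]
  spin: [0,0,0,0,0,0,0]

```text
time: 5.5
tool_pos: [0.3882, 0.2407, 0.2471]
tool_rot: [3.141, -0.0, 1.581]
contact_force: [-0.5, -0.3, -1.0]
opening: 0.0555
grip_force: 19.9
```

Call:
arm_command:
  xyz:
    - [0,0,-1]
    - [0,0,-1]
    - [0,0,0]
  spin: [0,0,0]

```text
time: 5.8
tool_pos: [0.388, 0.2407, 0.2453]
tool_rot: [3.14, -0.0, 1.582]
contact_force: [-0.4, -0.3, 2.0]
opening: 0.056
grip_force: 20.0
```

Call:
arm_command:
  xyz:
    - [0,0,0]
    - [0,0,0]
    - [0,0,0]
    - [0,0,0]
    - [0,0,0]
    - [0,0,0]
  spin: [0,0,0,0,0,0]
  jaw: 1

```text
time: 6.4
tool_pos: [0.3879, 0.2406, 0.2447]
tool_rot: [3.142, 0.0, 1.581]
contact_force: [-0.1, -0.9, 0.1]
opening: 0.0915
grip_force: 0.0
```

Call:
arm_command:
  xyz:
    - [0,0,20]
    - [0,0,40]
    - [0,0,40]
    - [0,0,20]
  spin: [0,0,0,0]
  jaw: 0.09

```text
time: 6.8
tool_pos: [0.3882, 0.2408, 0.3679]
tool_rot: [3.137, -0.002, 1.582]
contact_force: [-0.8, -0.3, -0.0]
opening: 0.0646
grip_force: 0.0
```

Call:
arm_command:
  xyz:
    - [20,-20,0]
    - [30,-28,0]
    - [30,-28,0]
    - [30,-28,0]
    - [30,-28,0]
    - [30,-28,0]
    - [30,-28,0]
    - [30,-28,0]
    - [25,-23,0]
    - [13.5,-12.5,0]
    - [0,0,-40]
    - [0,0,-40]
    - [0,0,-40]
    - [0,0,-35]
    - [0,0,-20]
    - [0,0,0]
  spin: [2,2,2,2,2,2,2,2,2,1.4,0,0,0,0,0,0]

```text
time: 8.4
tool_pos: [0.6551, -0.0108, 0.1858]
tool_rot: [-3.135, -0.003, 1.92]
contact_force: [0.5, -0.5, 0.8]
opening: 0.0501
grip_force: 0.0
```

```bash
python3 - <<'E'
from h import *
c=read_camera("scene"); save("s1.png",c["img"]); print(np.round(observe()["tool_pos"],4))
P=pts(c);m=(P[...,2]>.1)&(P[...,2]<.13)&(abs(P[...,0]-.388)<.06)&(abs(P[...,1]-.242)<.06)
print(m.sum(),P[m].mean(0),P[m].min(0),P[m].max(0))
E
```

```text
[ 0.656  -0.0108  0.1883]
389 [0.39501738 0.24274357 0.11729689] [0.36227991 0.21752168 0.10013231] [0.415715   0.26867111 0.12464762]
```

View pics/s1.png

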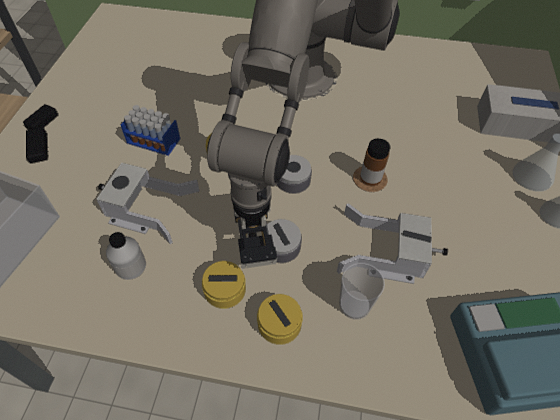

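The scene view shows the jar standing upright on the coaster at (375,165), and the open fingers behind the bar housing at (257,245). Next I'll work out both push paths.

```bash
cat > plan.py <<'E'
import numpy as np
def plan(c0,segs,d=48,start=None):
    """segs: (length mm, end heading deg, rows); prints tool deltas"""
    c=np.array(c0,float); h=segs[0][1]; U=lambda a:np.array([np.cos(np.radians(a)),np.sin(np.radians(a))])
    t=c-d*U(h); print("contact tool",t.round(1))
    for L,he,n in segs:
        dh=(he-h)/n; xs=[]
        for i in range(n):
            c=c+L/n*U(h+dh/2); h+=dh; t2=c-d*U(h); xs.append([*(t2-t).round(1).tolist(),0]); t=t+np.array(xs[-1][:2])
        print(xs,"spin",round(dh,2),"centre",c.round(1),"tool",t.round(1))
E
python3 - <<'E'
from plan import *
plan((634.5,50.5),[(85,110,8),(57,89.3,8),(40,89.3,4)])
print()
plan((430,45.7),[(150,-42,12),(130,-96.6,12),(40,-96.6,4)])
E
```

```text
contact tool [650.9   5.4]
[[-3.6, 10.0, 0], [-3.7, 10.0, 0], [-3.6, 10.0, 0], [-3.6, 9.9, 0], [-3.7, 10.0, 0], [-3.6, 10.0, 0], [-3.6, 10.0, 0], [-3.7, 10.0, 0]] spin 0.0 centre [605.4 130.4] tool [621.8  85.3]
[[-4.3, 6.0, 0], [-4.1, 6.3, 0], [-3.7, 6.4, 0], [-3.5, 6.6, 0], [-3.2, 6.7, 0], [-2.9, 6.9, 0], [-2.5, 7.0, 0], [-2.3, 7.1, 0]] spin -2.59 centre [595.9 186.3] tool [595.3 138.3]
[[0.1, 10.0, 0], [0.2, 10.0, 0], [0.1, 10.0, 0], [0.1, 10.0, 0]] spin 0.0 centre [596.4 226.3] tool [595.8 178.3]

contact tool [394.3  77.8]
[[9.3, -8.4, 0], [9.3, -8.3, 0], [9.3, -8.4, 0], [9.3, -8.4, 0], [9.2, -8.3, 0], [9.3, -8.4, 0], [9.3, -8.3, 0], [9.3, -8.4, 0], [9.3, -8.4, 0], [9.3, -8.3, 0], [9.3, -8.4, 0], [9.3, -8.4, 0]] spin 0.0 centre [541.5 -54.7] tool [505.8 -22.6]
[[10.4, -4.8, 0], [10.0, -5.6, 0], [9.5, -6.5, 0], [9.0, -7.1, 0], [8.4, -7.9, 0], [7.7, -8.5, 0], [7.1, -9.0, 0], [6.3, -9.6, 0], [5.5, -10.1, 0], [4.7, -10.5, 0], [3.8, -10.8, 0], [3.0, -11.1, 0]] spin -4.55 centre [ 585.7 -171.8] tool [ 591.2 -124.1]
[[-1.1, -9.9, 0], [-1.2, -10.0, 0], [-1.1, -9.9, 0], [-1.2, -9.9, 0]] spin -0.0 centre [ 581.1 -211.5] tool [ 586.6 -163.8]
```

Call:
arm_command:
  xyz:
    - [-2,5,3]
    - [-3.5,9.6,2]
    - [-3.5,9.6,0]
    - [-3.5,9.6,0]
    - [-3.5,9.6,0]
    - [-3.5,9.6,0]
    - [-3.5,9.6,0]
    - [-3.5,9.6,0]
    - [-3.5,9.6,0]
    - [-3.5,9.6,0]
    - [-1.8,4.5,0]
  spin: [0,0,0,0,0,0,0,0,0,0,0]

```text
time: 9.55
tool_pos: [0.6206, 0.0862, 0.1946]
tool_rot: [-3.141, -0.0, 1.921]
contact_force: [1.3, -2.7, 2.5]
opening: 0.0501
grip_force: 1.9
```

Call:
arm_command:
  xyz:
    - [-4.3,6,0]
    - [-4.1,6.3,0]
    - [-3.7,6.4,0]
    - [-3.5,6.6,0]
    - [-3.2,6.7,0]
    - [-2.9,6.9,0]
    - [-2.5,7,0]
    - [-2.3,7.1,0]
    - [0,0,0]
  spin: [-2.6,-2.6,-2.6,-2.6,-2.6,-2.6,-2.6,-2.5,0]

```text
time: 10.45
tool_pos: [0.5939, 0.139, 0.1943]
tool_rot: [-3.14, -0.0, 1.559]
contact_force: [-0.3, -0.1, 1.0]
opening: 0.0499
grip_force: 0.0
```

```bash
cat > look.py <<'E'
from m import *
import sys
def look(xr,yr,name=None):
    for n in("top","scene"):
        c=read_camera(n); P=pts(c); hsv=cv2.cvtColor(c["img"],cv2.COLOR_RGB2HSV)
        m=(P[...,2]>.044)&(P[...,2]<.058)&(hsv[...,1]<60)&(P[...,0]>xr[0])&(P[...,0]<xr[1])&(P[...,1]>yr[0])&(P[...,1]<yr[1])
        for mm,s,ce in comps(m,150):
            r=cv2.minEnclosingCircle((P[mm][:,:2]*1000).astype(np.float32)); print(n,s,np.round(r[0],1),round(r[1],1))
        if name: save(name+n+".png",c["img"])
    print(np.round(observe()["tool_pos"],4),np.degrees(observe()["tool_rot"]).round(1),observe()["contact_force"].round(1))
E
python3 -c "
from look import *
look((.52,.67),(.1,.3))"
```

```text
scene [338 215  26  34 652] [596.2 190. ] 44.2
[0.5941 0.1384 0.1942] [-179.9   -0.    89.4] [0.7 0.4 0.1]
```

Call:
arm_command:
  xyz:
    - [0.5,5,0]
    - [0.5,9,0]
    - [0.5,9,0]
    - [0.2,9,0]
    - [0.1,9,0]
    - [0.1,9,0]
    - [0.1,7,0]
    - [0,4,0]
    - [0,2,0]
    - [0,0,0]
  spin: [0,0,0,0,0,0,0,0,0,0]

```text
time: 11.55
tool_pos: [0.5966, 0.2013, 0.1948]
tool_rot: [3.141, -0.0, 1.559]
contact_force: [0.6, 0.8, 0.2]
opening: 0.0499
grip_force: 0.0
```

```bash
python3 -c "
from look import *
look((.52,.67),(.18,.31))"
```

```text
scene [367 220  25  33 596] [598.6 254.5] 43.7
[0.5967 0.2009 0.1949] [180.   -0.   89.3] [-0.8  0.2  0. ]
```

Call:
arm_command:
  xyz:
    - [0,1,0]
    - [0,1,0]
    - [0,1,0]
    - [0,1,0]
  spin: [0,0,0,0]

```text
time: 12.05
tool_pos: [0.5967, 0.2048, 0.1948]
tool_rot: [3.141, 0.0, 1.559]
contact_force: [-0.6, -1.9, 0.2]
opening: 0.0501
grip_force: 1.0
```

Call:
arm_command:
  xyz:
    - [0,1,0]
    - [0,1,0]
    - [0,1,0]
  spin: [0,0,0]

```text
time: 12.35
tool_pos: [0.5966, 0.208, 0.1948]
tool_rot: [3.141, 0.0, 1.559]
contact_force: [0.6, -2.9, 1.8]
opening: 0.0501
grip_force: 1.1
```

Call:
arm_command:
  xyz:
    - [0,1,0]
    - [0,1,0]
    - [0,1,0]
  spin: [0,0,0]

```text
time: 12.65
tool_pos: [0.5966, 0.2111, 0.1948]
tool_rot: [3.141, 0.0, 1.559]
contact_force: [-0.4, -1.6, 2.3]
opening: 0.0499
grip_force: 1.2
```

Call:
arm_command:
  xyz:
    - [0,1,0]
    - [0,1,0]
  spin: [0,0]

```text
time: 12.85
tool_pos: [0.5966, 0.2131, 0.1948]
tool_rot: [3.141, 0.0, 1.559]
contact_force: [0.2, -2.3, 1.4]
opening: 0.05
grip_force: 1.3
```

Call:
arm_command:
  xyz:
    - [0,1,0]
    - [0,1,0]
  spin: [0,0]

```text
time: 13.05
tool_pos: [0.5966, 0.2151, 0.1948]
tool_rot: [3.141, 0.0, 1.559]
contact_force: [0.3, -4.0, 2.6]
opening: 0.0501
grip_force: 1.3
```

Call:
arm_command:
  xyz:
    - [0,1,0]
    - [0,1,0]
  spin: [0,0]

```text
time: 13.25
tool_pos: [0.5966, 0.2171, 0.1948]
tool_rot: [3.141, 0.0, 1.559]
contact_force: [-1.0, -2.7, 2.3]
opening: 0.0499
grip_force: 1.3
```

Call:
arm_command:
  xyz:
    - [0,1,0]
    - [0,1,0]
  spin: [0,0]

```text
time: 13.45
tool_pos: [0.5966, 0.2191, 0.1948]
tool_rot: [3.142, 0.0, 1.559]
contact_force: [0.2, -2.8, 2.3]
opening: 0.0498
grip_force: 1.3
```

Call:
arm_command:
  xyz:
    - [0,1,0]
    - [0,1,0]
  spin: [0,0]

```text
time: 13.65
tool_pos: [0.5966, 0.2211, 0.1948]
tool_rot: [3.141, 0.0, 1.559]
contact_force: [0.2, -2.7, 1.1]
opening: 0.0499
grip_force: 1.4
```

Call:
arm_command:
  xyz:
    - [0,1,0]
    - [0,1,0]
  spin: [0,0]

```text
time: 13.85
tool_pos: [0.5965, 0.2231, 0.1947]
tool_rot: [3.142, -0.0, 1.559]
contact_force: [0.0, -3.0, 1.5]
opening: 0.0501
grip_force: 1.4
```

Call:
arm_command:
  xyz:
    - [0,1,0]
    - [0,1,0]
  spin: [0,0]

```text
time: 14.05
tool_pos: [0.5966, 0.2251, 0.1947]
tool_rot: [3.142, 0.0, 1.559]
contact_force: [0.1, -1.7, 1.8]
opening: 0.0501
grip_force: 1.4
```

Call:
arm_command:
  xyz:
    - [0,1,0]
    - [0,1,0]
  spin: [0,0]

```text
time: 14.25
tool_pos: [0.5966, 0.2271, 0.1947]
tool_rot: [3.142, 0.0, 1.559]
contact_force: [-0.1, -2.5, 1.3]
opening: 0.0499
grip_force: 1.4
```

Call:
arm_command:
  xyz:
    - [0,1,0]
    - [0,1,0]
  spin: [0,0]

```text
time: 14.45
tool_pos: [0.5966, 0.2291, 0.1948]
tool_rot: [3.141, -0.0, 1.559]
contact_force: [0.1, -2.2, 1.6]
opening: 0.0498
grip_force: 1.4
```

Call:
arm_command:
  xyz:
    - [0,1,0]
    - [0,1,0]
  spin: [0,0]

```text
time: 14.65
tool_pos: [0.5966, 0.2311, 0.1947]
tool_rot: [-3.142, 0.0, 1.559]
contact_force: [0.5, -2.8, 1.0]
opening: 0.0498
grip_force: 1.4
```

Call:
arm_command:
  xyz:
    - [0,1,0]
    - [0,1,0]
  spin: [0,0]

```text
time: 14.85
tool_pos: [0.5966, 0.2331, 0.1947]
tool_rot: [3.142, 0.0, 1.559]
contact_force: [0.3, -3.3, 1.8]
opening: 0.0502
grip_force: 1.4
```

Call:
arm_command:
  xyz:
    - [0,1,0]
    - [0,1,0]
  spin: [0,0]

```text
time: 15.05
tool_pos: [0.5966, 0.2351, 0.1947]
tool_rot: [3.142, 0.0, 1.559]
contact_force: [0.3, -2.8, 1.5]
opening: 0.0499
grip_force: 1.4
```

Call:
arm_command:
  xyz:
    - [0,1,0]
    - [0,1,0]
  spin: [0,0]

```text
time: 15.25
tool_pos: [0.5966, 0.2371, 0.1947]
tool_rot: [3.141, 0.0, 1.559]
contact_force: [-0.3, -2.6, 1.6]
opening: 0.0501
grip_force: 1.4
```

Call:
arm_command:
  xyz:
    - [0,1,0]
    - [0,1,0]
  spin: [0,0]

```text
time: 15.45
tool_pos: [0.5966, 0.2382, 0.1948]
tool_rot: [-3.141, 0.002, 1.559]
contact_force: [-0.7, -10.6, 3.6]
opening: 0.0501
grip_force: 4.4
```

Call:
arm_command:
  xyz:
    - [0,1,0]
    - [0,1,0]
  spin: [0,0]

```text
time: 15.65
tool_pos: [0.5968, 0.239, 0.1947]
tool_rot: [-3.141, 0.004, 1.559]
contact_force: [-0.4, -15.0, 4.5]
opening: 0.0501
grip_force: 6.4
```

Call:
arm_command:
  xyz:
    - [0,1,0]
    - [0,1,0]
    - [0,1,0]
    - [0,1,0]
  spin: [0,0,0,0]

```text
time: 16.05
tool_pos: [0.5968, 0.2427, 0.1947]
tool_rot: [-3.141, 0.005, 1.559]
contact_force: [-0.6, -15.0, 5.2]
opening: 0.0498
grip_force: 6.5
```

Call:
arm_command:
  xyz:
    - [0,1,0]
    - [0,1,0]
    - [0,1,0]
  spin: [0,0,0]

```text
time: 16.35
tool_pos: [0.5968, 0.2456, 0.1947]
tool_rot: [-3.141, 0.005, 1.559]
contact_force: [0.4, -14.5, 4.6]
opening: 0.05
grip_force: 6.5
```

```bash
cat > stem.py <<'E'
from m import *
def stem(): # black stem tip vs start, in each view
    for n in("top","scene"):
        a,_,z=load(n); c=read_camera(n); b=c["img"]
        W=np.linalg.inv(np.array(z["world_from_camera"]))
        for lab,p,ax in(("L",(.5985,.394,.02),(.0122,1,0)),("R",(.569,-.402,.02),(-.115,-.993,0))):
            out=[]
            for im in(a,b):
                q=W@np.array([*p,1]); u=z["cx"]+z["fx"]*q[0]/-q[2]; v=z["cy"]-z["fy"]*q[1]/-q[2]
                u0,v0=int(u),int(v); s=im[v0-22:v0+22,max(u0-22,0):u0+22].astype(int); m=s.max(2)<45
                cc=comps(m,4); 
                if not cc: out.append(None); continue
                k=min(cc,key=lambda t:np.hypot(t[2][0]-22,t[2][1]-22)); w=(60-s.max(2)).clip(0)*cv2.dilate(k[0].astype(np.uint8),np.ones((3,3)))
                vv,uu=np.mgrid[0:s.shape[0],0:s.shape[1]]; out.append(((uu*w).sum()/w.sum()+max(u0-22,0),(vv*w).sum()/w.sum()+v0-22,k[1][4]))
            if None in out: print(n,lab,out); continue
            A,B=[ray(z,o[:2],.02)[0]*1000 for o in out]; print(n,lab,"start",A.round(1),"shift",(B-A).round(1),"along",round(float((B-A)@np.array(ax[:2])),1),np.round(out,1).tolist())
E
python3 -c "
from stem import *
stem(); print(observe()['tool_pos'],observe()['tool_rot'])"
```

```text
top L start [600.3 420.6] shift [-0.1  7. ] along 7.0 [[117.3, 215.7, 16.0], [114.6, 215.8, 10.0]]
top R start [ 568.6 -421.1] shift [-0.1 -0.1] along 0.1 [[440.3, 221.1, 20.0], [440.4, 221.1, 17.0]]
scene L start [591.4 419.2] shift [-0.2  7.1] along 7.1 [[444.7, 251.3, 23.0], [447.9, 251.7, 22.0]]
scene R start [ 559.4 -425.7] shift [-0.1 -0.1] along 0.1 [[100.0, 186.3, 21.0], [100.0, 186.2, 20.0]]
[0.59684509 0.24577672 0.1947848 ] [-3.1407031   0.00434246  1.55873876]
```

Call:
arm_command:
  xyz:
    - [0,-8,0]
    - [0,-15,0]
    - [0,-20,0]
    - [0,0,30]
    - [0,0,45]
    - [0,0,45]
    - [-15,-8,10]
    - [-30,-16,0]
    - [-30,-16,0]
    - [-30,-16,0]
    - [-30,-16,0]
    - [-30,-16,0]
    - [-30,-16,0]
    - [-20,-12,0]
    - [0,0,0]
  spin: [0,0,0,0,0,0,6,6,6,6,6,6,6,6.7,0]

```text
time: 17.95
tool_pos: [0.3791, 0.0881, 0.3246]
tool_rot: [-3.141, -0.001, 2.41]
contact_force: [0.9, 0.5, -0.2]
opening: 0.0502
grip_force: 0.0
```

```bash
python3 -c "
from look import *
look((.35,.67),(0,.33))"
```

```text
top [157 197  25  34 686] [597.4 293.6] 44.2
top [264 260  16  33 248] [432.8  29.8] 40.7
scene [277 155  34  28 726] [431.6  46.2] 46.3
scene [371 223  28  35 757] [603.  292.3] 48.6
[0.3817 0.0889 0.3251] [179.9   0.  137.9] [ 0.  -0.1  0.7]
```

Call:
arm_command:
  xyz:
    - [0,0,-40]
    - [0,0,-40]
    - [0,0,-35]
    - [0,0,-15]
    - [0,0,0]
  spin: [0,0,0,0,0]

```text
time: 18.55
tool_pos: [0.3818, 0.0893, 0.1928]
tool_rot: [-3.139, -0.003, 2.408]
contact_force: [0.1, -0.4, 0.5]
opening: 0.0502
grip_force: 0.0
```

Call:
arm_command:
  xyz:
    - [4,-3.6,0]
    - [7.8,-7,0]
    - [7.8,-7,0]
    - [7.8,-7,0]
    - [7.8,-7,0]
    - [7.8,-7,0]
    - [7.8,-7,0]
    - [7.8,-7,0]
    - [7.8,-7,0]
    - [7.8,-7,0]
    - [7.8,-7,0]
    - [7.8,-7,0]
    - [7.8,-7,0]
    - [7.8,-7,0]
    - [7.8,-7,0]
    - [7.8,-7,0]
    - [7.8,-7,0]
    - [5,-4.8,0]
  spin: [0,0,0,0,0,0,0,0,0,0,0,0,0,0,0,0,0,0]

```text
time: 20.35
tool_pos: [0.516, -0.0322, 0.1948]
tool_rot: [3.141, 0.0, 2.408]
contact_force: [-3.1, 3.3, 4.3]
opening: 0.0497
grip_force: 3.0
```

```bash
python3 -c "
from look import *
look((.45,.65),(-.2,.03))"
```

```text
scene [222 184  37  31 798] [550.8 -60.7] 48.0
[ 0.5163 -0.0324  0.1947] [1.80e+02 1.00e-01 1.38e+02] [ 0.3  0.8 -0. ]
```

Call:
arm_command:
  xyz:
    - [10.4,-4.8,0]
    - [10,-5.6,0]
    - [9.5,-6.5,0]
    - [9,-7.1,0]
    - [8.4,-7.9,0]
    - [7.7,-8.5,0]
    - [7.1,-9,0]
    - [6.3,-9.6,0]
    - [5.5,-10.1,0]
    - [4.7,-10.5,0]
    - [3.8,-10.8,0]
    - [3,-11.1,0]
    - [0,0,0]
  spin: [-4.55,-4.55,-4.55,-4.55,-4.55,-4.55,-4.55,-4.55,-4.55,-4.55,-4.55,-4.55,0]

```text
time: 21.75
tool_pos: [0.6012, -0.1342, 0.1946]
tool_rot: [3.14, 0.001, 1.454]
contact_force: [-0.5, 0.7, 0.2]
opening: 0.0505
grip_force: 0.0
```

```bash
python3 -c "
from look import *
look((.52,.68),(-.3,-.1),'c')"
```

```text
scene [169 192  21  24 251] [ 592.1 -201.1] 37.6
[ 0.6007 -0.133   0.1945] [180.    0.   83.5] [ 0.3 -0.2 -0.6]
```

View pics/cscene.png

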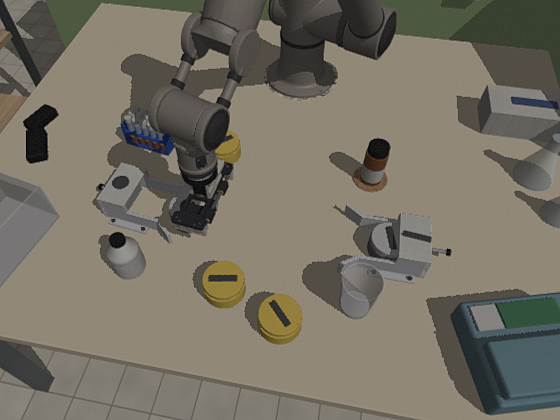

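The scene view shows the gripper with the disc housing under it at about (180,207), lined up with the right bay mouth. The bar housing sits in the left bay and the jar stands on the coaster.

Call:
arm_command:
  xyz:
    - [-0.5,-4,0]
    - [-0.9,-8,0]
    - [-0.9,-8,0]
    - [-0.9,-8,0]
    - [-0.9,-8,0]
    - [-0.9,-8,0]
    - [-0.9,-8,0]
    - [-0.9,-8,0]
    - [-0.9,-8,0]
    - [-0.7,-6,0]
    - [-0.5,-4,0]
  spin: [0,0,0,0,0,0,0,0,0,0,0]

```text
time: 22.95
tool_pos: [0.5917, -0.2116, 0.1947]
tool_rot: [3.142, 0.0, 1.455]
contact_force: [0.2, 2.4, -0.4]
opening: 0.0498
grip_force: 1.0
```

Call:
arm_command:
  xyz:
    - [-0.1,-1,0]
    - [-0.1,-1,0]
    - [-0.1,-1,0]
  spin: [0,0,0]

```text
time: 23.25
tool_pos: [0.5916, -0.2137, 0.1947]
tool_rot: [-3.142, -0.0, 1.456]
contact_force: [-0.5, 1.3, -1.4]
opening: 0.0501
grip_force: 1.0
```

Call:
arm_command:
  xyz:
    - [-0.1,-1,0]
    - [-0.1,-1,0]
  spin: [0,0]

```text
time: 23.45
tool_pos: [0.5914, -0.2157, 0.1947]
tool_rot: [3.142, -0.0, 1.456]
contact_force: [0.7, 2.1, -1.5]
opening: 0.0497
grip_force: 1.0
```

Call:
arm_command:
  xyz:
    - [-0.1,-1,0]
    - [-0.1,-1,0]
  spin: [0,0]

```text
time: 23.65
tool_pos: [0.5912, -0.2179, 0.1947]
tool_rot: [3.142, 0.0, 1.456]
contact_force: [0.4, 1.0, -0.9]
opening: 0.0501
grip_force: 1.0
```

Call:
arm_command:
  xyz:
    - [-0.1,-1,0]
    - [-0.1,-1,0]
  spin: [0,0]

```text
time: 23.85
tool_pos: [0.5909, -0.22, 0.1947]
tool_rot: [3.142, -0.0, 1.456]
contact_force: [-0.5, 1.1, -1.1]
opening: 0.05
grip_force: 1.0
```

Call:
arm_command:
  xyz:
    - [-0.1,-1,0]
    - [-0.1,-1,0]
  spin: [0,0]

```text
time: 24.05
tool_pos: [0.5908, -0.222, 0.1947]
tool_rot: [3.141, 0.0, 1.456]
contact_force: [0.9, 2.1, -0.7]
opening: 0.0501
grip_force: 1.0
```

Call:
arm_command:
  xyz:
    - [-0.1,-1,0]
    - [-0.1,-1,0]
  spin: [0,0]

```text
time: 24.25
tool_pos: [0.5906, -0.224, 0.1948]
tool_rot: [3.141, 0.0, 1.456]
contact_force: [-0.2, 1.1, -1.2]
opening: 0.05
grip_force: 1.0
```

Call:
arm_command:
  xyz:
    - [-0.1,-1,0]
    - [-0.1,-1,0]
  spin: [0,0]

```text
time: 24.45
tool_pos: [0.5903, -0.226, 0.1947]
tool_rot: [-3.142, 0.0, 1.456]
contact_force: [-0.7, 1.3, -1.1]
opening: 0.0502
grip_force: 1.0
```

Call:
arm_command:
  xyz:
    - [-0.1,-1,0]
    - [-0.1,-1,0]
  spin: [0,0]

```text
time: 24.65
tool_pos: [0.5902, -0.228, 0.1947]
tool_rot: [3.141, 0.0, 1.456]
contact_force: [0.1, 2.2, -1.0]
opening: 0.0499
grip_force: 1.0
```

Call:
arm_command:
  xyz:
    - [-0.1,-1,0]
    - [-0.1,-1,0]
  spin: [0,0]

```text
time: 24.85
tool_pos: [0.59, -0.23, 0.1948]
tool_rot: [3.141, 0.0, 1.456]
contact_force: [0.6, 1.9, -1.2]
opening: 0.0499
grip_force: 1.0
```

Call:
arm_command:
  xyz:
    - [-0.1,-1,0]
    - [-0.1,-1,0]
  spin: [0,0]

```text
time: 25.05
tool_pos: [0.5898, -0.232, 0.1947]
tool_rot: [3.141, 0.0, 1.456]
contact_force: [0.5, 2.3, -1.4]
opening: 0.0498
grip_force: 1.0
```

Call:
arm_command:
  xyz:
    - [-0.1,-1,0]
    - [-0.1,-1,0]
  spin: [0,0]

```text
time: 25.25
tool_pos: [0.5896, -0.234, 0.1947]
tool_rot: [3.141, 0.0, 1.456]
contact_force: [0.2, 2.0, -1.6]
opening: 0.05
grip_force: 1.0
```

Call:
arm_command:
  xyz:
    - [-0.1,-1,0]
    - [-0.1,-1,0]
  spin: [0,0]

```text
time: 25.45
tool_pos: [0.5893, -0.236, 0.1947]
tool_rot: [3.142, -0.0, 1.456]
contact_force: [0.2, 2.2, -0.8]
opening: 0.0503
grip_force: 1.0
```

Call:
arm_command:
  xyz:
    - [-0.1,-1,0]
    - [-0.1,-1,0]
  spin: [0,0]

```text
time: 25.65
tool_pos: [0.5892, -0.238, 0.1948]
tool_rot: [3.141, 0.0, 1.456]
contact_force: [0.5, 1.7, -1.4]
opening: 0.05
grip_force: 1.0
```

Call:
arm_command:
  xyz:
    - [-0.1,-1,0]
    - [-0.1,-1,0]
  spin: [0,0]

```text
time: 25.85
tool_pos: [0.589, -0.24, 0.1948]
tool_rot: [3.141, 0.0, 1.456]
contact_force: [1.9, 1.3, -1.2]
opening: 0.0503
grip_force: 1.0
```

Call:
arm_command:
  xyz:
    - [-0.1,-1,0]
    - [-0.1,-1,0]
  spin: [0,0]

```text
time: 26.05
tool_pos: [0.5888, -0.2411, 0.1947]
tool_rot: [-3.141, -0.002, 1.456]
contact_force: [2.3, 10.0, 0.2]
opening: 0.0501
grip_force: 3.8
```

Call:
arm_command:
  xyz:
    - [-0.1,-1,0]
    - [-0.1,-1,0]
  spin: [0,0]

```text
time: 26.25
tool_pos: [0.5888, -0.2418, 0.1946]
tool_rot: [-3.141, -0.004, 1.456]
contact_force: [2.4, 13.4, 1.0]
opening: 0.0502
grip_force: 5.8
```

Call:
arm_command:
  xyz:
    - [-0.1,-1,0]
    - [-0.1,-1,0]
  spin: [0,0]

```text
time: 26.45
tool_pos: [0.5886, -0.2434, 0.1947]
tool_rot: [-3.14, -0.005, 1.456]
contact_force: [1.7, 14.3, 2.1]
opening: 0.05
grip_force: 5.9
```

Call:
arm_command:
  xyz:
    - [-0.1,-1,0]
    - [-0.1,-1,0]
    - [-0.1,-1,0]
    - [-0.1,-1,0]
  spin: [0,0,0,0]

```text
time: 26.85
tool_pos: [0.5882, -0.2472, 0.1947]
tool_rot: [-3.14, -0.005, 1.456]
contact_force: [1.3, 13.2, 2.1]
opening: 0.0503
grip_force: 6.0
```

```bash
python3 -c "
from stem import *
stem(); print(observe()['tool_pos'],observe()['tool_rot'])"
```

```text
top L start [600.3 420.6] shift [0.1 7.2] along 7.2 [[117.3, 215.7, 16.0], [114.5, 215.7, 10.0]]
top R start [ 568.6 -421.1] shift [-0.9 -5.1] along 5.1 [[440.3, 221.1, 20.0], [442.3, 221.4, 15.0]]
scene L start [591.4 419.2] shift [-0.2  7.1] along 7.1 [[444.7, 251.3, 23.0], [447.9, 251.7, 23.0]]
scene R start [ 559.4 -425.7] shift [-0.6 -5.4] along 5.4 [[100.0, 186.3, 21.0], [98.1, 185.8, 21.0]]
[ 0.58821722 -0.24740565  0.19468113] [-3.14031824 -0.00457932  1.456218  ]
```

+1.6 mm more, then check.

Call:
arm_command:
  xyz:
    - [-0.1,-0.8,0]
    - [-0.1,-0.8,0]
  spin: [0,0]

```text
time: 27.15
tool_pos: [0.588, -0.2488, 0.1947]
tool_rot: [-3.14, -0.005, 1.456]
contact_force: [1.6, 14.3, 1.9]
opening: 0.0501
grip_force: 5.9
```

Call:
arm_command:
  xyz:
    - [0.9,8,0]
    - [1.7,15,0]
    - [2.3,20,0]
    - [0,0,30]
    - [0,0,45]
    - [0,0,45]
    - [0,0,30]
    - [-25,25,0]
    - [-25,25,0]
    - [-25,25,0]
    - [-25,25,0]
    - [0,0,0]
  spin: [0,0,0,0,0,0,0,0,0,0,0,0]

```text
time: 28.35
tool_pos: [0.49, -0.1056, 0.345]
tool_rot: [-3.139, -0.0, 1.458]
contact_force: [-0.4, -0.9, -0.2]
opening: 0.0502
grip_force: 0.0
```

```bash
python3 -c "
from stem import *
stem(); print(observe()['tool_pos'],observe()['time']); save('f.png',read_camera('top')['img'])"
```

```text
top L start [600.3 420.6] shift [0.  7.2] along 7.2 [[117.3, 215.7, 16.0], [114.5, 215.7, 11.0]]
top R start [ 568.6 -421.1] shift [-1.3 -6.6] along 6.7 [[440.3, 221.1, 20.0], [442.9, 221.5, 15.0]]
scene L start [591.4 419.2] shift [-0.2  7.1] along 7.1 [[444.7, 251.3, 23.0], [447.9, 251.7, 23.0]]
scene R start [ 559.4 -425.7] shift [-0.4 -6.6] along 6.6 [[100.0, 186.3, 21.0], [97.6, 185.8, 21.0]]
[ 0.49270814 -0.10801993  0.34549518] 28.45
```

View pics/f.png

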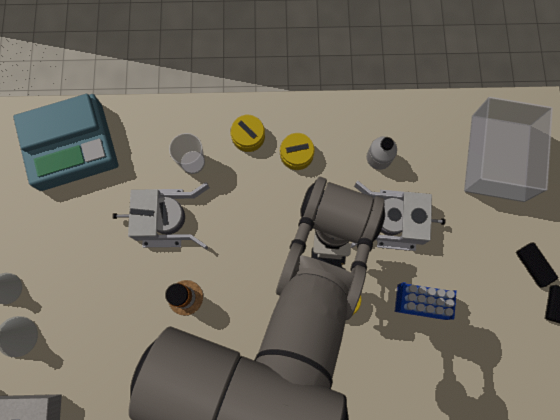

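The top view shows the bar housing in the left (bar) bay at (167,214) and the disc housing in the right (disc) bay at (395,215). The jar is on the coaster at (182,296), and the rack, beaker and bottle are where they started. The gripper is clear of everything.

```bash
python3 -c "
from cell import *
print(hand_in())"
```

```text
the job is handed in; nothing more can be done
None
```

The job is done and handed in at about 28 s: the jar stands on the cork coaster, the bar housing is in the left bay with its plate pressed back about 7.1 mm, and the disc housing is in the right bay with its plate pressed back about 6.7 mm.

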